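# Set the centrifuge speed selector to four and start it

## Task

Set the bench centrifuge to speed four: with a fingertip, push the pointer of its black click selector round clockwise, click by click, until it rests at the mark with four pips, without running past it and without gripping or straddling the pointer. Then press the green start button down with a fingertip, let it come back up, and finish clear of everything. Do not press the red stop button, and do not move the tube rack, the bottle or the marker pen.

Things in the scene. Friction and masses are not known exactly. Their poses are not given: they have to be found in the camera images.
- centrifuge: white bench centrifuge, fixed, yaw up to 0.35 rad either way. Housing 220 (own x) x 480 (own y) mm, flat deck 60 mm above the bench. Origin under its centre at bench level; own x points away from the robot, y left, z up. On the left a round drum (radius 98, centred at own (0, 135) mm) rises to 133 mm above the bench; the controls are on the deck's right part
- selector_axis (a point): point on the selector's vertical turning axis at deck height, at own (0, -70) mm of the centrifuge, fixed to the housing, same axes. Marks are printed on the deck around it, 60 to 98 mm out: a bar at position 0 (own +y), then clockwise from above every 30 degrees a radial row of 1 to 6 black pips (three at own +x, six at own -y)
- pointer_tip (a point): top of the outer end of the selector's pointer, 55 mm from the axis, 43 mm above the deck; own x points outward along the pointer, z up. The pointer: an upright black bar 14 mm thick, white line on top, from the axis to 55 mm out, 17 to 43 mm above the deck. Hub radius 17 mm, on a fixed collar of radius 28 mm, 8 mm high. Push the bar's side 25 to 52 mm out
- selector (a joint): selector angle, rad, growing clockwise from above; 0 at the bar mark, position k at k x 0.5236 (30 degrees a click), four pips = 2.094; stops just outside 0 and 3.142. A sprung detent holds each position; pushing takes up to about 0.2 N m (5 N at 40 mm). Half way between two positions it lets go and snaps by itself into the next, staying there if pushed no more. Starts at 0, 1 or 2, rarely between
- start_button_top (a point): centre of the top face of the green start button (radius 13 mm) on the deck, at the near edge; it is pressed straight down
- start_button (a joint): travel of the green button, m: 0 up, 0.006 fully down (4 N); springs back; it starts the machine at 0.004
- stop_button_top (a point): centre of the top face of the red stop button, same size and make, 100 mm to the right of the green one (centrifuge's own -y): not to be pressed
- stop_button (a joint): travel of the red button, m: 0 up, 0.006 fully down
- tube_rack: white rack 160 (own x) x 70 (own y) x 30 mm with blue-capped tubes up to 88 mm above the bench, loose, right of the centrifuge; origin under its centre; leave it alone
- bottle: clear bottle with a red cap, radius 31, height 170 mm, loose, left of the centrifuge; origin under its centre; leave it alone
- marker: marker pen 12 x 130 (own y) x 12 mm, loose, lying on the bench in front of the centrifuge; origin under its centre; leave it alone

How it is judged:
By the outcome, as a careful person would: the job done as asked, in the order asked, and still so for the second after the job is handed in, with the robot touching nothing.
It also fails if it takes over 51 s, if anything falls off the work surface, if the arm or the gripper's body presses on something with over 40 N, if the wrist force passes 120 N, or if a joint passes its speed limit or range.

## Robot

A 6-joint arm with a two-finger parallel gripper is mounted at the origin on the work surface. World frame = base frame: x ahead of the robot, y to its left, z up, the work surface at z = 0. Lengths are in m, angles in degrees, forces in N, time in s.
With the tool pointing down it reaches from about 0.25 to 0.725 m from the base axis. Payload 9.7 kg.
Tool frame: the origin (TCP) lies on the centre line of the jaws, within the pads' length; the fingertips stand 19 mm ahead of it and the grasp point (between the pads) is the TCP (bot.tcp_to_tips is the z of the fingertips in the tool frame, in m); z points along the fingers, y is the line along which they close (so a half turn about z gives the same grasp; the last joint's range is limited). The gripper opens to 85 mm and grips with 20 to 120 N. Pads are 22 mm wide; open, the fingers measure 114 mm over their backs; the gripper's body (76 mm by 85 mm) begins 54 mm behind the grasp point. The pads swing forward as they close: fully open they stand 13 mm farther back than shut.
Start: joints at [-70.245, 4.979, 10.078, 95.1, 0, 90], TCP at [0.186, -0.518, 0.25] pointing down, gripper open.
Joint ranges: [-179.16, 179.16], [-48.56, 103.87], [-65.8, 70.77], [-126.05, 130.52], [-82.76, 87.17], [-180, 180]. Speed limits (degrees/s): [127.2, 127.2, 147.25, 180, 180, 180].

## Interface

Orientations are given as [roll, pitch, yaw] about the fixed x, y, z axes, in that order (R = Rz(yaw) Ry(pitch) Rx(roll)).
In Python, from workcell import bot gives the robot as it stands. The module is installed in compiled form; this text tells all that it offers.
- The arm moves only by the tool play_rows, never from a script. Its argument "increments" is a list of rows, each an object with "slide": the shift along the tool's x, y, z in mm, a list of three; "angular": the turn, a rotation vector about the tool's x, y, z in degrees, a list of three; "claw": the opening, from -1 (shut) to 1 (fully open). In form: [{"slide": [x, y, z], "angular": [rx, ry, rz], "claw": claw}, ...]. A call has 1 to 8 rows; each row shifts and turns the commanded pose from where the row before left it, along the tool's axes as they then stand; what a row does not reach is not made up. A row lasts 1/10 s, in which the tool goes at most 50 mm and 8.59 degrees, less where a joint would pass 70% of its speed; a pose out of reach is approached as far as the arm can. A call is refused whole if a number of a shift passes 50 or a number of a turn 8.59, either way. A call with a gripper value outside its range is refused whole. The fingers move at their own pace and stop on an object; "squeeze" is the grip in N (left out, the last holds). Time passes only in rows, so rows that do not move let the fingers close. It gives the time, the measured TCP pose, the force, the opening and the grip force at its end, in the units of the state.
- bot.get_obs(): the state, without advancing time (a new reading comes with each control period).
- bot.camera(name): name is "side" or "top" or "wrist"; returns the picture (400x640x3 uint8, red, green, blue); there is no depth.
- bot.camera_info(name): a dict with "fovy" (degrees; the focal length in pixels is half the picture's height over the tangent of half this angle, whatever the lens; pixels are square), "cx", "cy" (the principal point, pixels), "R" (3x3) and "t" (3): a world point X has camera coordinates R X + t. Camera axes: x right, y down, z forward; pixel columns grow to the right and rows downward; lengths in m; the calibration is good to about 2 mm. A picture is of the moment at which its call begins: read the wrist's pose just before it. camera_info takes no time and is no camera call; for the wrist camera it gives the pose at the moment of the call.
- bot.job_done(): hands the job in; it is judged then, once.
The state is a dict: "time": time; "q": joint angles; "qd": joint speeds; "joint_efforts": joint torques, N m; "ee_pos": TCP position; "tcp_rot": TCP orientation; "wrist_force": force on the tool from outside, world axes, zero at the start; "torque": the same for the moment, N m; "opening": finger opening in m; "grasp_force": force on a finger pad.
Only numpy, scipy, OpenCV 4.12 (cv2) and the standard library are available. Lean on these libraries where they do the work, as an engineer would, in place of code of your own. Each camera call takes 0.05 s, during which the arm holds its last target. There are 200 camera calls.

## Working session

There is one attempt and no reset: what is moved stays moved. The work goes in short steps, Python scripts to look and compute and a tool call to move; the robot and the scene stay as the last step left them, time stands still between calls to the robot, and variables do not carry over. Pictures are saved under pics/ and viewed, at most 10 in all, crops included, and the job is handed in when it is done.

Besides the shell and the picture viewer there is one more tool, called as name(argument=value, ...) on one line, values as JSON. play_rows: Moves the arm, as the interface text tells. Its arguments: {"type":"object","properties":{"increments":{"type":"array"},"squeeze":{"type":"number"}},"required":["increments"]}

```bash
mkdir -p pics; cat > h.py <<'E'
import numpy as np, cv2
from workcell import bot
def save(n,f):
    im=bot.camera(n); cv2.imwrite('pics/'+f,im[:,:,::-1]); return im
def ray(n,u,v,z):
    c=bot.camera_info(n); f=200/np.tan(np.radians(c['fovy'])/2)
    R=np.array(c['R']);t=np.array(c['t']); d=R.T@np.array([(u-c['cx'])/f,(v-c['cy'])/f,1]); o=-R.T@t
    return o+d*(z-o[2])/d[2]
def proj(n,X):
    c=bot.camera_info(n); f=200/np.tan(np.radians(c['fovy'])/2)
    p=np.array(c['R'])@X+np.array(c['t']); return p[:2]/p[2]*f+[c['cx'],c['cy']]
E
python3 - <<'E'
from h import *
save('top','top1.png'); save('side','side1.png')
for n in('top','side'):print(bot.camera_info(n))
print(bot.get_obs())
E
```

```text
{'fovy': 55.95425308117972, 'cx': 313.86050890660005, 'cy': 199.7915752125068, 'R': array([[-0.00485712, -0.99972906, -0.02276434],
       [-0.99306596,  0.00749617, -0.11731927],
       [ 0.11745813,  0.02203666, -0.99283331]]), 't': array([0.11801389, 0.54392587, 0.93959119])}
{'fovy': 54.303493466582644, 'cx': 325.83479266630957, 'cy': 201.48915678435293, 'R': array([[-0.92804894, -0.37205231,  0.01738518],
       [-0.23921239,  0.55961494, -0.79347877],
       [ 0.2854866 , -0.74054588, -0.60834957]]), 't': array([0.52865251, 0.15916639, 0.99576292])}
{'time': 0.1, 'q': array([-7.02420888e+01,  5.01014881e+00,  1.00387362e+01,  9.50990046e+01,
       -4.19784277e-05,  8.99990003e+01]), 'qd': array([ 0.09130204, -0.15798049,  0.05493338, -0.0271653 ,  0.03689913,
       -0.00424046]), 'joint_efforts': array([-4.22756757e-04, -5.21562374e+01,  4.65651298e+01,  1.59211457e-02,
       -4.19170576e-06, -2.55430365e-06]), 'ee_pos': array([ 0.18586562, -0.51745454,  0.24963053]), 'tcp_rot': array([-1.79929583e+02,  4.07497104e-05,  1.97589110e+01]), 'wrist_force': array([ 0.64366495, -0.50374698, -0.51053352]), 'torque': array([ 0.00788858, -0.02611078, -0.02140598]), 'grasp_force': 0.0, 'opening': 0.08535463378487437}
```

View pics/top1.png

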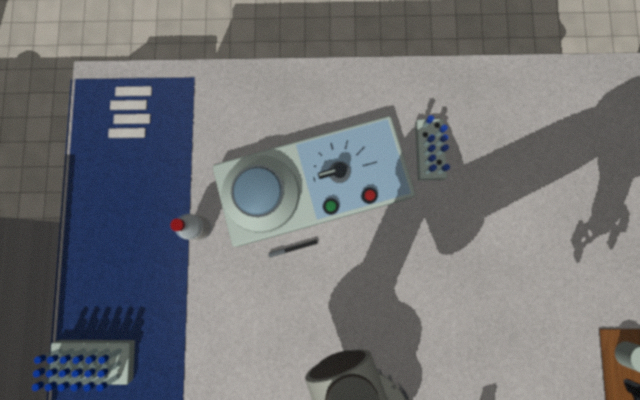

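View pics/side1.png

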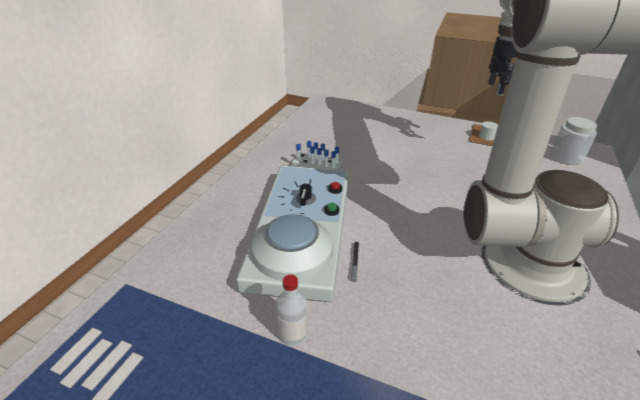

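The top view shows the centrifuge around (314,182), with the selector hub at about (341,170) and the pointer going left to about (318,176). Green is at (331,206) and red at (370,195). The rack is right of the housing and the pen is below it. I'll enlarge to read it more closely.

```bash
python3 - <<'E'
from h import *
im=cv2.imread('pics/top1.png')[105:255,205:415]
cv2.imwrite('pics/crop1.png',cv2.resize(im,None,fx=3.8,fy=3.8,interpolation=cv2.INTER_CUBIC))
E
```

```text
(no output)
```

View pics/crop1.png

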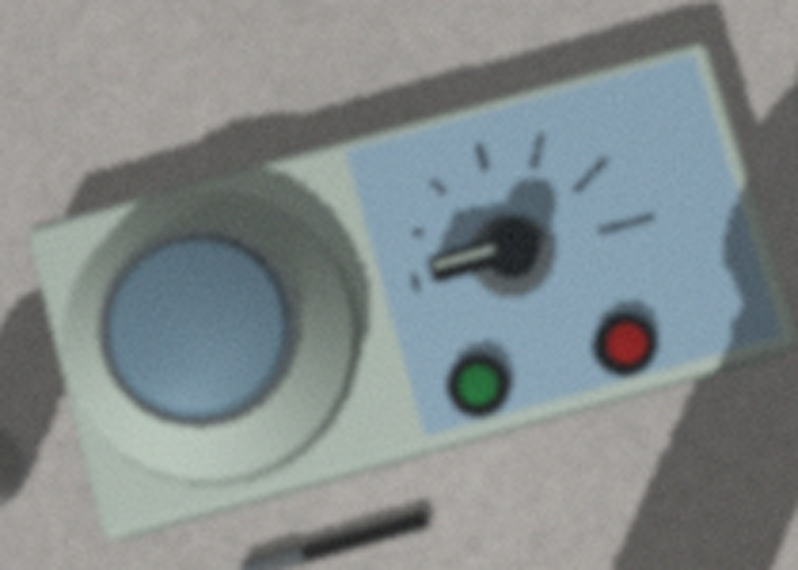

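The pointer is at position 0: the bar mark is at crop (417,282) and the tip at (435,267). The four-pip row is around (538,150). Now the pose fit.

```bash
cat > fit.py <<'E'
from h import *
from scipy.optimize import least_squares
# own coords (m) : crop px
def mark(k):
    a=np.pi/2-k*np.pi/6; n=max(k,1); return a
P=[((.11,.24,.06),(33,230)),((.11,-.24,.06),(704,43)),((-.11,.24,.06),(110,538)),((-.11,-.24,.06),(790,345))]
M=[((.0,.135,.133),(195,330))]
Q=P+M
uv=np.array([[205+(u+.5)/3.8-.5,105+(v+.5)/3.8-.5] for _,(u,v) in Q])
def W(p,X):
    c,s=np.cos(p[2]),np.sin(p[2]); return np.array([p[0]+c*X[0]-s*X[1],p[1]+s*X[0]+c*X[1],X[2]])
r=least_squares(lambda p:(np.array([proj('top',W(p,X)) for X,_ in Q])-uv).ravel(),[.6,0,.2])
p=r.x
if __name__=='__main__':
    print(p,np.degrees(p[2]),r.fun.round(1))
    inv=lambda w:np.array([[np.cos(p[2]),np.sin(p[2])],[-np.sin(p[2]),np.cos(p[2])]])@(w[:2]-p[:2])
    for n,u,v,z in [('green',480,383,.075),('red',627,342,.075),('hub',512,246,.103),('tip',434,267,.103),('bar',417,282,.06),('4',538,150,.06),('6',627,225,.06),('2',438,187,.06),('3',482,157,.06)]:
        w=ray('top',205+(u+.5)/3.8-.5,105+(v+.5)/3.8-.5,z); print(n,w.round(4),(inv(w)*1000).round(1))
E
python3 fit.py
```

```text
[0.59140794 0.11750617 0.2677121 ] 15.338773270307714 [-2.8 -0.5  0.9 -1.6 -2.2  2.   4.1  0.7 -0.1 -1. ]
green [0.5254 0.0716 0.075 ] [-75.8 -26.8]
red [ 0.5515 -0.024   0.075 ] [ -75.9 -126. ]
hub [0.61   0.0511 0.103 ] [  0.3 -69. ]
tip [0.5969 0.1008 0.103 ] [  0.9 -17.6]
bar [0.5948 0.1125 0.06  ] [ 2.  -5.7]
4 [0.684  0.0308 0.06  ] [  66.3 -108.1]
6 [ 0.6321 -0.0277  0.06  ] [   0.9 -150.8]
2 [0.6593 0.0981 0.06  ] [ 60.3 -36.7]
3 [0.6796 0.0684 0.06  ] [ 72.1 -70.7]
```

play_rows(increments=[{"slide":[23.5,-18,0],"angular":[0,0,0],"claw":-1},{"slide":[23.5,-18,0],"angular":[0,0,0],"claw":-1},{"slide":[23.5,-18,0],"angular":[0,0,0],"claw":-1},{"slide":[23.5,-18,0],"angular":[0,0,0],"claw":-1},{"slide":[23.5,-18,0],"angular":[0,0,0],"claw":-1},{"slide":[23.5,-18,0],"angular":[0,0,0],"claw":-1},{"slide":[23.5,-18,0],"angular":[0,0,0],"claw":-1},{"slide":[23.5,-18,0],"angular":[0,0,0],"claw":-1}], squeeze=20)

```text
time: 0.9
ee_pos: [0.3145, -0.3174, 0.25]
tcp_rot: [-180.0, 0.0, 19.7]
wrist_force: [0.2, -0.9, 0.1]
opening: 0.0002
grasp_force: 0.0
```

play_rows(increments=[{"slide":[23.5,-18,0],"angular":[0,0,0],"claw":-1},{"slide":[23.5,-18,0],"angular":[0,0,0],"claw":-1},{"slide":[23.5,-18,0],"angular":[0,0,0],"claw":-1},{"slide":[23.5,-18,0],"angular":[0,0,0],"claw":-1},{"slide":[23.5,-18,0],"angular":[0,0,0],"claw":-1},{"slide":[23.5,-18,0],"angular":[0,0,0],"claw":-1},{"slide":[23.5,-18,0],"angular":[0,0,0],"claw":-1},{"slide":[23.5,-18,0],"angular":[0,0,0],"claw":-1}])

```text
time: 1.7
ee_pos: [0.4428, -0.1183, 0.25]
tcp_rot: [-180.0, 0.0, 19.8]
wrist_force: [1.6, -1.0, 0.1]
opening: 0.0003
grasp_force: 0.0
```

play_rows(increments=[{"slide":[23.5,-18,0],"angular":[0,0,0],"claw":-1},{"slide":[23.5,-18,0],"angular":[0,0,0],"claw":-1},{"slide":[23.5,-18,0],"angular":[0,0,0],"claw":-1},{"slide":[23.5,-18,0],"angular":[0,0,0],"claw":-1},{"slide":[23.5,-18,0],"angular":[0,0,0],"claw":-1},{"slide":[0,0,0],"angular":[0,0,4.4],"claw":-1},{"slide":[0,0,0],"angular":[0,0,0],"claw":-1}])

```text
time: 2.4
ee_pos: [0.5227, 0.0056, 0.2496]
tcp_rot: [-180.0, 0.1, 15.4]
wrist_force: [-0.5, 0.2, 0.4]
opening: -0.0001
grasp_force: 0.0
```

```bash
python3 - <<'E'
from h import *
o=bot.get_obs(); print(o['ee_pos'],o['tcp_rot'],o['opening'],o['q'],bot.tcp_to_tips)
print('hub',proj('wrist',np.array([.610,.051,.103])))
save('wrist','w1.png')
E
```

```text
[0.52265244 0.00562035 0.24956599] [-1.79983270e+02  8.11888270e-02  1.53663481e+01] -7.109661096629367e-05 [ 6.18391902e-01  1.28088535e+00  6.13496525e+00  9.49368528e+01
 -4.48966447e-03  1.65252059e+02] 0.019
hub [291.35165148  50.69086113]
```

View pics/w1.png

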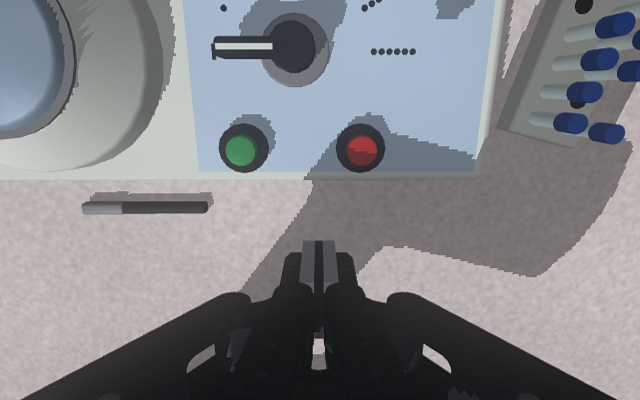

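The wrist view shows hub top at (294,46), pointer line pointing left with tip end at (213,46), green at (240,151), red at (362,151). J6 would run out of range, so I'll use the half-turned tool orientation and refine the positions.

```bash
python3 - <<'E'
from h import *
for n,u,v,z in [('hub',294,46,.103),('tip',213,46,.103),('green',240,151,.075),('red',362,151,.075),('six',394,51,.06),('one',223,8,.06),('near edge L',20,180,.06),('near edge R',470,180,.06)]:
  print(n,ray('wrist',u,v,z).round(4))
o=bot.get_obs();R=np.array(bot.camera_info('wrist')['R']);t=np.array(bot.camera_info('wrist')['t']);print(-R.T@t)
E
```

```text
hub [0.6133 0.0496 0.103 ]
tip [0.5981 0.1043 0.103 ]
green [0.5242 0.0754 0.075 ]
red [ 0.5515 -0.0231  0.075 ]
six [ 0.6348 -0.026   0.06  ]
one [0.6287 0.1143 0.06  ]
near edge L [0.4421 0.2635 0.06  ]
near edge R [ 0.5504 -0.1271  0.06  ]
[0.59166855 0.02578243 0.37299337]
```

play_rows(increments=[{"slide":[0,0,0],"angular":[0,0,-8.5],"claw":-1},{"slide":[0,0,0],"angular":[0,0,-8.5],"claw":-1},{"slide":[0,0,0],"angular":[0,0,-8.5],"claw":-1},{"slide":[0,0,0],"angular":[0,0,-8.5],"claw":-1},{"slide":[0,0,0],"angular":[0,0,-8.5],"claw":-1},{"slide":[0,0,0],"angular":[0,0,-8.5],"claw":-1},{"slide":[0,0,0],"angular":[0,0,-8.5],"claw":-1}])

```text
time: 3.15
ee_pos: [0.5223, 0.0042, 0.2504]
tcp_rot: [180.0, 0.0, 75.3]
wrist_force: [0.1, 0.0, 0.9]
opening: 0.0001
grasp_force: 0.0
```

play_rows(increments=[{"slide":[0,0,0],"angular":[0,0,-8.5],"claw":-1},{"slide":[0,0,0],"angular":[0,0,-8.5],"claw":-1},{"slide":[0,0,0],"angular":[0,0,-8.5],"claw":-1},{"slide":[0,0,0],"angular":[0,0,-8.5],"claw":-1},{"slide":[0,0,0],"angular":[0,0,-8.5],"claw":-1},{"slide":[0,0,0],"angular":[0,0,-8.5],"claw":-1},{"slide":[0,0,0],"angular":[0,0,-8.5],"claw":-1}])

```text
time: 3.85
ee_pos: [0.5222, 0.0042, 0.2503]
tcp_rot: [-180.0, 0.0, 134.8]
wrist_force: [0.2, 0.5, 0.4]
opening: -0.0003
grasp_force: 0.0
```

play_rows(increments=[{"slide":[0,0,0],"angular":[0,0,-8.5],"claw":-1},{"slide":[0,0,0],"angular":[0,0,-8.5],"claw":-1},{"slide":[0,0,0],"angular":[0,0,-8.5],"claw":-1},{"slide":[0,0,0],"angular":[0,0,-8.5],"claw":-1},{"slide":[0,0,0],"angular":[0,0,-8.5],"claw":-1},{"slide":[0,0,0],"angular":[0,0,-8.5],"claw":-1},{"slide":[0,0,0],"angular":[0,0,-1.5],"claw":-1},{"slide":[0,0,0],"angular":[0,0,0],"claw":-1}])

```text
time: 4.65
ee_pos: [0.5224, 0.0045, 0.2503]
tcp_rot: [-180.0, 0.0, -173.3]
wrist_force: [0.0, 0.1, 0.7]
opening: 0.0002
grasp_force: 0.0
```

play_rows(increments=[{"slide":[0,0,0],"angular":[0,0,-8.5],"claw":-1},{"slide":[-22,20,0],"angular":[0,0,-0.2],"claw":-1},{"slide":[-22,20,0],"angular":[0,0,0],"claw":-1},{"slide":[-22.6,20.4,0],"angular":[0,0,0],"claw":-1},{"slide":[0,0,30],"angular":[0,0,0],"claw":-1},{"slide":[0,0,30],"angular":[0,0,0],"claw":-1},{"slide":[0,0,20],"angular":[0,0,0],"claw":-1},{"slide":[0,0,0],"angular":[0,0,0],"claw":-1}])

```text
time: 5.45
ee_pos: [0.5693, 0.0806, 0.1672]
tcp_rot: [180.0, -0.3, -164.6]
wrist_force: [0.4, 0.0, 0.5]
opening: 0.0003
grasp_force: 0.0
```

play_rows(increments=[{"slide":[0,0,20],"angular":[0,0,0],"claw":-1},{"slide":[0,0,20],"angular":[0,0,0],"claw":-1},{"slide":[0,0,15],"angular":[0,0,0],"claw":-1},{"slide":[0,0,8],"angular":[0,0,0],"claw":-1},{"slide":[0,0,0],"angular":[0,0,0],"claw":-1}])

```text
time: 5.95
ee_pos: [0.5704, 0.0808, 0.1068]
tcp_rot: [180.0, -0.1, -164.5]
wrist_force: [0.5, 0.6, 0.1]
opening: -0.0002
grasp_force: 0.0
```

```bash
python3 - <<'E'
from h import *
o=bot.get_obs(); print(o['ee_pos'],o['tcp_rot'],o['q'])
a=bot.camera('wrist'); b=bot.camera('side')[160:260,240:400]
b=cv2.resize(b,(640,400),interpolation=cv2.INTER_CUBIC)
cv2.imwrite('pics/m2.png',cv2.resize(np.vstack([a,b]),(480,600))[:,:,::-1])
E
```

```text
[0.57036549 0.08080674 0.10682524] [ 1.79991828e+02 -6.06084516e-02 -1.64484480e+02] [ 8.06362325e+00  8.17931705e+00 -2.28223958e+00  7.95995998e+01
  2.42428862e-04 -7.45189237e+00]
```

View pics/m2.png

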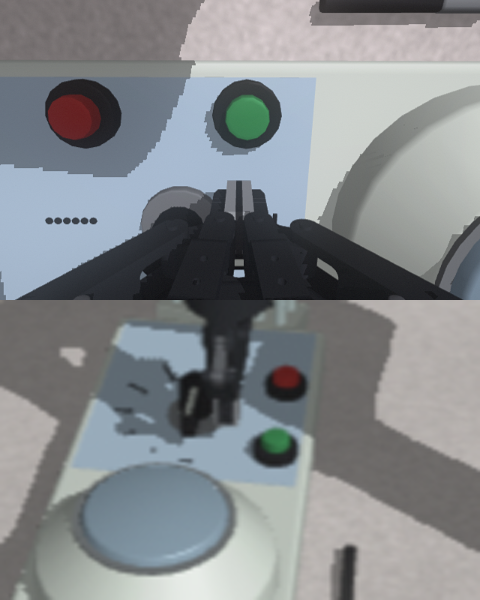

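The finger stands on the near side of the pointer, beside it, with the green button clear. Next I'll close in slowly until it touches.

play_rows(increments=[{"slide":[-4,0,0],"angular":[0,0,0],"claw":-1},{"slide":[-4,0,0],"angular":[0,0,0],"claw":-1},{"slide":[-2,0,0],"angular":[0,0,0],"claw":-1},{"slide":[0,0,0],"angular":[0,0,0],"claw":-1}])

```text
time: 6.45
ee_pos: [0.5807, 0.0837, 0.1074]
tcp_rot: [-180.0, 0.0, -164.4]
wrist_force: [0.2, 0.6, 0.3]
opening: 0.0002
grasp_force: 0.0
```

play_rows(increments=[{"slide":[-2,0,0],"angular":[0,0,0],"claw":-1},{"slide":[-1,0,0],"angular":[0,0,0],"claw":-1},{"slide":[0,0,0],"angular":[0,0,0],"claw":-1}])

```text
time: 6.75
ee_pos: [0.5832, 0.0844, 0.1073]
tcp_rot: [180.0, -0.0, -164.4]
wrist_force: [0.4, 0.0, 0.5]
opening: -0.0001
grasp_force: 0.0
```

play_rows(increments=[{"slide":[-1,0,0],"angular":[0,0,0],"claw":-1},{"slide":[-1,0,0],"angular":[0,0,0],"claw":-1},{"slide":[0,0,0],"angular":[0,0,0],"claw":-1}])

```text
time: 7.05
ee_pos: [0.5852, 0.085, 0.1073]
tcp_rot: [180.0, 0.0, -164.4]
wrist_force: [0.1, 0.6, 0.6]
opening: 0.0001
grasp_force: 0.0
```

play_rows(increments=[{"slide":[-1,0,0],"angular":[0,0,0],"claw":-1},{"slide":[-1,0,0],"angular":[0,0,0],"claw":-1},{"slide":[0,0,0],"angular":[0,0,0],"claw":-1}])

```text
time: 7.35
ee_pos: [0.5867, 0.0855, 0.1072]
tcp_rot: [180.0, -0.0, -164.4]
wrist_force: [-3.3, -0.4, 1.5]
opening: -0.0001
grasp_force: 1.5
```

play_rows(increments=[{"slide":[-1,0,0],"angular":[0,0,0],"claw":-1},{"slide":[-1,0,0],"angular":[0,0,0],"claw":-1},{"slide":[0,0,0],"angular":[0,0,0],"claw":-1}])

```text
time: 7.65
ee_pos: [0.5887, 0.0863, 0.1072]
tcp_rot: [180.0, -0.0, -164.4]
wrist_force: [-4.0, 1.0, 1.4]
opening: 0.0001
grasp_force: 1.8
```

play_rows(increments=[{"slide":[0,0,0],"angular":[0,0,4.5],"claw":-1},{"slide":[-1.76,0.66,0],"angular":[0,0,2.5],"claw":-1},{"slide":[-1.76,0.66,0],"angular":[0,0,2.5],"claw":-1},{"slide":[-1.76,0.66,0],"angular":[0,0,2.5],"claw":-1},{"slide":[0,0,0],"angular":[0,0,0],"claw":-1}])

```text
time: 8.15
ee_pos: [0.5943, 0.0889, 0.1073]
tcp_rot: [-180.0, 0.0, -176.5]
wrist_force: [-1.0, 0.5, -0.3]
opening: 0.0001
grasp_force: 0.2
```

play_rows(increments=[{"slide":[-1.76,0.66,0],"angular":[0,0,2.5],"claw":-1},{"slide":[0,0,0],"angular":[0,0,0],"claw":-1}])

```text
time: 8.35
ee_pos: [0.596, 0.0894, 0.1073]
tcp_rot: [-180.0, 0.0, -178.9]
wrist_force: [-0.6, 0.4, 0.9]
opening: 0.0001
grasp_force: 0.0
```

play_rows(increments=[{"slide":[-1.76,0.66,0],"angular":[0,0,2.5],"claw":-1},{"slide":[0,0,0],"angular":[0,0,0],"claw":-1},{"slide":[0,0,0],"angular":[0,0,0],"claw":-1}])

```text
time: 8.65
ee_pos: [0.5974, 0.0901, 0.1074]
tcp_rot: [-180.0, 0.0, 178.7]
wrist_force: [0.5, -0.2, 0.0]
opening: -0.0002
grasp_force: 0.0
```

```bash
cat > st.py <<'E'
from h import *
import sys
o=bot.get_obs(); H=np.array([.612,.0502]); r=o['ee_pos'][:2]-H
y=o['tcp_rot'][2]; 
tx=np.array([np.cos(np.radians(y)),np.sin(np.radians(y))]); ty=np.array([tx[1],-tx[0]])
print('yaw',y,'theta_tool',(-164.6-y)%360,'r along',r@ty*1000,'behind',r@tx*1000,'f',o['wrist_force'],'t',o['time'],'z',o['ee_pos'][2],'q',o['q'].round(1))
if len(sys.argv)>1:
    a=bot.camera('top')[100:230,255:425]; b=bot.camera('side')[160:250,250:370]
    a=cv2.resize(a,(680,520),interpolation=cv2.INTER_CUBIC)
    b=cv2.resize(b,(680,510),interpolation=cv2.INTER_CUBIC)
    cv2.imwrite('pics/'+sys.argv[1],cv2.resize(np.hstack([a[:510],b]),(800,300))[:,:,::-1])
E
python3 st.py a.png
```

```text
yaw 178.6755836533703 theta_tool 16.72441634662971 r along 39.562661529916106 behind 15.475991117033816 f [ 0.47844608 -0.18916885  0.03997631] t 8.65 z 0.10736109956629561 q [ 8.6 11.9  2.  80.1 -0.   9.9]
```

View pics/a.png

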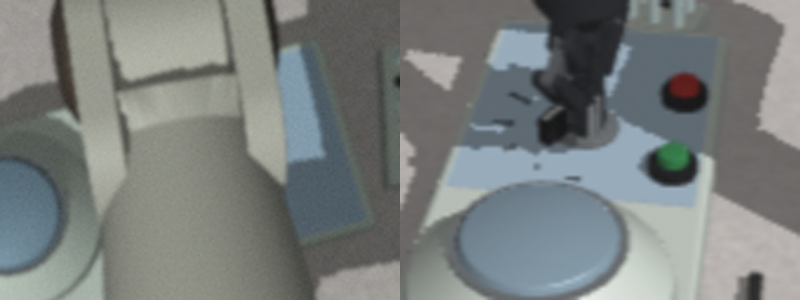

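play_rows(increments=[{"slide":[-3.55,1.24,0],"angular":[0,0,5],"claw":-1},{"slide":[-3.55,1.24,0],"angular":[0,0,5],"claw":-1},{"slide":[-3.55,1.24,0],"angular":[0,0,5],"claw":-1},{"slide":[-1.76,0.66,0],"angular":[0,0,2.5],"claw":-1},{"slide":[0,0,0],"angular":[0,0,0],"claw":-1}])

```text
time: 9.25
ee_pos: [0.6099, 0.093, 0.1072]
tcp_rot: [180.0, -0.0, 161.1]
wrist_force: [-2.3, 1.7, 1.2]
opening: -0.0003
grasp_force: 1.4
```

play_rows(increments=[{"slide":[-1.76,0.66,0],"angular":[0,0,2.5],"claw":-1},{"slide":[-1.76,0.66,0],"angular":[0,0,2.5],"claw":-1},{"slide":[0,0,0],"angular":[0,0,0],"claw":-1}])

```text
time: 9.55
ee_pos: [0.6139, 0.093, 0.1073]
tcp_rot: [180.0, -0.0, 156.1]
wrist_force: [-0.5, 1.6, 0.4]
opening: -0.0002
grasp_force: 0.8
```

play_rows(increments=[{"slide":[-1.76,0.66,0],"angular":[0,0,2.5],"claw":-1},{"slide":[-1.76,0.66,0],"angular":[0,0,2.5],"claw":-1},{"slide":[0,0,0],"angular":[0,0,0],"claw":-1}])

```text
time: 9.85
ee_pos: [0.6179, 0.0924, 0.1073]
tcp_rot: [-180.0, 0.0, 151.1]
wrist_force: [-0.3, -0.5, 0.3]
opening: -0.0001
grasp_force: 0.0
```

```bash
python3 st.py
```

```text
yaw 151.14507433443373 theta_tool 44.25492566556625 r along 39.806129250665656 behind 15.215529313741603 f [-0.28949126 -0.49719129  0.2751981 ] t 9.85 z 0.10727268497946409 q [ 8.5 14.7  5.4 80.6 -0.  37.4]
```

play_rows(increments=[{"slide":[-3.55,1.24,0],"angular":[0,0,5],"claw":-1},{"slide":[-3.55,1.24,0],"angular":[0,0,5],"claw":-1},{"slide":[-3.55,1.24,0],"angular":[0,0,5],"claw":-1},{"slide":[-1.76,0.66,0],"angular":[0,0,2.5],"claw":-1},{"slide":[0,0,0],"angular":[0,0,0],"claw":-1}])

```text
time: 10.35
ee_pos: [0.63, 0.0891, 0.1073]
tcp_rot: [-180.0, -0.0, 133.7]
wrist_force: [-1.9, 2.4, 1.7]
opening: 0.0003
grasp_force: 1.6
```

play_rows(increments=[{"slide":[-1.76,0.66,0],"angular":[0,0,2.5],"claw":-1},{"slide":[-1.76,0.66,0],"angular":[0,0,2.5],"claw":-1},{"slide":[0,0,0],"angular":[0,0,0],"claw":-1}])

```text
time: 10.65
ee_pos: [0.6336, 0.0873, 0.1073]
tcp_rot: [180.0, 0.0, 128.7]
wrist_force: [-1.3, 1.3, -0.4]
opening: 0.0002
grasp_force: 0.9
```

play_rows(increments=[{"slide":[-1.76,0.66,0],"angular":[0,0,2.5],"claw":-1},{"slide":[-1.76,0.66,0],"angular":[0,0,2.5],"claw":-1},{"slide":[0,0,0],"angular":[0,0,0],"claw":-1}])

```text
time: 10.95
ee_pos: [0.637, 0.085, 0.1073]
tcp_rot: [180.0, 0.0, 123.7]
wrist_force: [0.1, 0.5, 0.3]
opening: -0.0003
grasp_force: 0.0
```

```bash
python3 st.py b.png
```

```text
yaw 123.6752760656043 theta_tool 71.72472393439568 r along 40.080154300598494 behind 15.088855075034004 f [0.10479335 0.52352228 0.26778037] t 10.95 z 0.10729977020774333 q [ 7.6 17.2  8.4 81.2 -0.  63.9]
```

View pics/b.png

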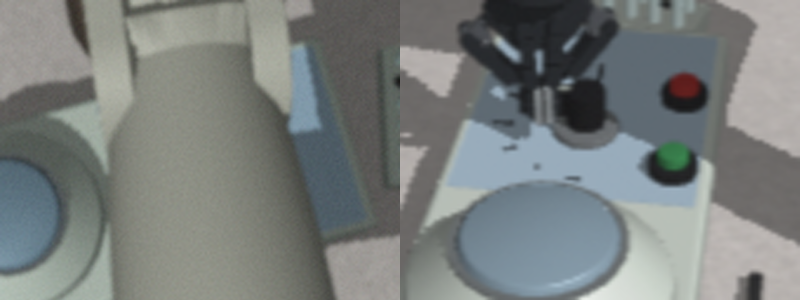

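The force let go three times, so the pointer is at 3. One more click, more gently at the end.

play_rows(increments=[{"slide":[-3.55,1.24,0],"angular":[0,0,5],"claw":-1},{"slide":[-3.55,1.24,0],"angular":[0,0,5],"claw":-1},{"slide":[-3.55,1.24,0],"angular":[0,0,5],"claw":-1},{"slide":[-1.76,0.66,0],"angular":[0,0,2.5],"claw":-1},{"slide":[0,0,0],"angular":[0,0,0],"claw":-1}])

```text
time: 11.55
ee_pos: [0.6462, 0.0765, 0.1072]
tcp_rot: [-180.0, -0.0, 106.1]
wrist_force: [-1.9, 2.9, 0.2]
opening: -0.0
grasp_force: 1.7
```

play_rows(increments=[{"slide":[-1.76,0.66,0],"angular":[0,0,2.5],"claw":-1},{"slide":[-1.76,0.66,0],"angular":[0,0,2.5],"claw":-1},{"slide":[0,0,0],"angular":[0,0,0],"claw":-1}])

```text
time: 11.85
ee_pos: [0.6484, 0.0733, 0.1073]
tcp_rot: [-180.0, -0.0, 101.2]
wrist_force: [-1.0, 1.9, -0.1]
opening: 0.0001
grasp_force: 1.0
```

play_rows(increments=[{"slide":[-1.76,0.66,0],"angular":[0,0,2.5],"claw":-1},{"slide":[0,0,0],"angular":[0,0,0],"claw":-1}])

```text
time: 12.05
ee_pos: [0.6495, 0.0715, 0.1073]
tcp_rot: [180.0, 0.0, 98.7]
wrist_force: [-1.4, 1.5, 0.2]
opening: 0.0001
grasp_force: 0.4
```

```bash
python3 st.py
```

```text
yaw 98.66966630147661 theta_tool 96.7303336985234 r along 40.25788885564772 behind 15.364715923245477 f [-1.37577974  1.47293549  0.15155668] t 12.05 z 0.10728958667138211 q [ 6.3 18.7 10.3 81.6 -0.  87.6]
```

play_rows(increments=[{"slide":[-1.76,0.66,0],"angular":[0,0,2.5],"claw":-1},{"slide":[0,0,0],"angular":[0,0,0],"claw":-1},{"slide":[0,0,0],"angular":[0,0,0],"claw":-1}])

```text
time: 12.35
ee_pos: [0.6505, 0.0698, 0.1073]
tcp_rot: [180.0, 0.0, 96.2]
wrist_force: [-0.3, 1.0, 0.5]
opening: 0.0003
grasp_force: 0.0
```

play_rows(increments=[{"slide":[0,0,0],"angular":[0,0,0],"claw":-1},{"slide":[0,0,0],"angular":[0,0,0],"claw":-1}])

```text
time: 12.55
ee_pos: [0.6504, 0.0699, 0.1073]
tcp_rot: [180.0, 0.0, 96.1]
wrist_force: [-0.4, -0.1, 0.3]
opening: 0.0
grasp_force: 0.0
```

play_rows(increments=[{"slide":[8,0,0],"angular":[0,0,0],"claw":-1},{"slide":[0,0,-20],"angular":[0,0,0],"claw":-1},{"slide":[0,0,-40],"angular":[0,0,0],"claw":-1},{"slide":[0,0,-40],"angular":[0,0,0],"claw":-1},{"slide":[0,0,-40],"angular":[0,0,0],"claw":-1},{"slide":[0,0,0],"angular":[0,0,0],"claw":-1}])

```text
time: 13.15
ee_pos: [0.6508, 0.0787, 0.254]
tcp_rot: [179.5, -0.0, 96.1]
wrist_force: [0.5, -0.4, 0.7]
opening: 0.0002
grasp_force: 0.0
```

```bash
python3 - <<'E'
from h import *
print(bot.get_obs()['ee_pos'],proj('wrist',np.array([.612,.0502,.103])))
a=bot.camera('wrist')
b=bot.camera('side')[160:250,250:394]
b=cv2.resize(b,(480,300),interpolation=cv2.INTER_CUBIC)
cv2.imwrite('pics/c.png',np.vstack([cv2.resize(a,(480,300)),b])[:,:,::-1])
E
```

```text
[0.65075643 0.07865904 0.25400993] [266.40435392 213.55806648]
```

View pics/c.png

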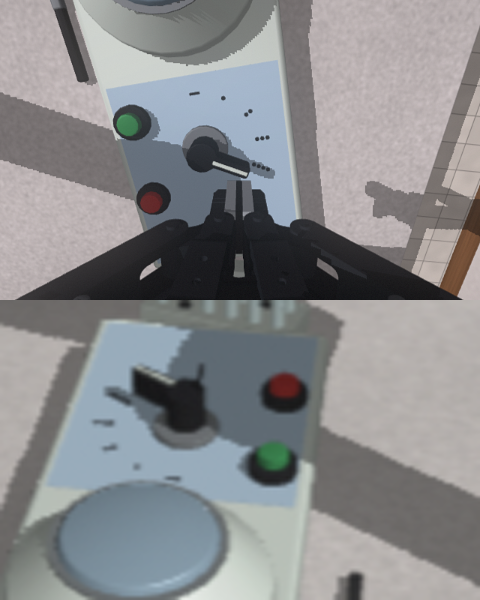

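The pointer lies along the four-pip row, with its tip at (247,176) and the row at (252–272, 165–175). The bar, 1, 2 and 3 rows are visible before it. I'll check that angle numerically and refine the green button from this view, at (127,125)×4/3.

```bash
python3 - <<'E'
from h import *
k=640/480
for th in (90,120,150):
  a=np.radians(105.4-th); print(th,proj('wrist',np.array([.612+.055*np.cos(a),.0502+.055*np.sin(a),.103]))/k)
for n,u,v,z in [('hub',203,155,.103),('tip',248,173,.103),('green',127,125,.075),('red',151,202,.075)]:
  print(n,ray('wrist',u*k,v*k,z).round(4))
E
```

```text
90 [252.05224719 153.77991072]
120 [249.06611934 178.63477928]
150 [233.82265998 197.93355194]
hub [0.6138 0.058  0.103 ]
tip [0.6633 0.0427 0.103 ]
green [0.5236 0.0747 0.075 ]
red [ 0.5518 -0.0192  0.075 ]
```

play_rows(increments=[{"slide":[2.1,-31.5,0],"angular":[0,0,0],"claw":-1},{"slide":[2.1,-31.5,0],"angular":[0,0,0],"claw":-1},{"slide":[2.1,-31.5,0],"angular":[0,0,0],"claw":-1},{"slide":[2.1,-31.5,0],"angular":[0,0,0],"claw":-1},{"slide":[0,0,30],"angular":[0,0,0],"claw":-1},{"slide":[0,0,40],"angular":[0,0,0],"claw":-1},{"slide":[0,0,30],"angular":[0,0,0],"claw":-1},{"slide":[0,0,0],"angular":[0,0,0],"claw":-1}])

```text
time: 14.05
ee_pos: [0.5205, 0.0728, 0.1418]
tcp_rot: [-179.5, 0.0, 96.1]
wrist_force: [-0.4, -0.2, -0.2]
opening: -0.0004
grasp_force: 0.0
```

play_rows(increments=[{"slide":[0,0,15],"angular":[0,0,0],"claw":-1},{"slide":[0,0,15],"angular":[0,0,0],"claw":-1},{"slide":[0,0,7],"angular":[0,0,0],"claw":-1},{"slide":[0,0,0],"angular":[0,0,0],"claw":-1},{"slide":[0,0,0],"angular":[0,0,0],"claw":-1}])

```text
time: 14.55
ee_pos: [0.5236, 0.073, 0.1107]
tcp_rot: [180.0, -0.0, 96.1]
wrist_force: [-1.3, 0.1, -0.7]
opening: 0.0001
grasp_force: 0.0
```

```bash
python3 - <<'E'
from h import *
o=bot.get_obs();print(o['ee_pos'],o['wrist_force'])
a=bot.camera('wrist')[100:400,120:520]; b=bot.camera('side')[160:235,290:390]
cv2.imwrite('pics/d.png',np.hstack([a,cv2.resize(b,(400,300),interpolation=cv2.INTER_CUBIC)])[:,:,::-1])
E
```

```text
[0.52363157 0.07295229 0.11072091] [-1.27331116  0.13754017 -0.66192951]
```

View pics/d.png

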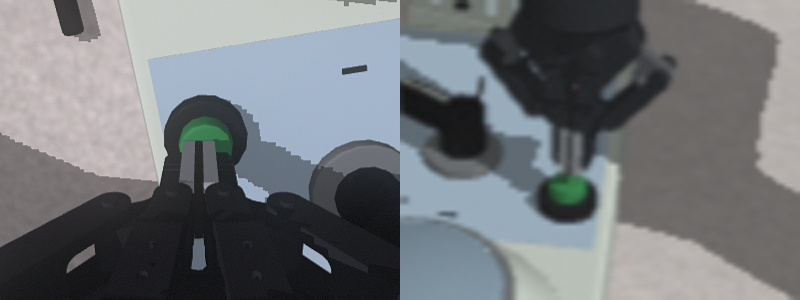

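The fingertip is above the green button with its collar around it, and red is well clear. Now I'll lower in small steps.

play_rows(increments=[{"slide":[0,0,4],"angular":[0,0,0],"claw":-1},{"slide":[0,0,4],"angular":[0,0,0],"claw":-1},{"slide":[0,0,2],"angular":[0,0,0],"claw":-1},{"slide":[0,0,0],"angular":[0,0,0],"claw":-1}])

```text
time: 15.05
ee_pos: [0.5234, 0.0729, 0.1001]
tcp_rot: [-180.0, -0.0, 96.1]
wrist_force: [-0.9, -0.2, 1.8]
opening: -0.0
grasp_force: 0.7
```

play_rows(increments=[{"slide":[0,0,2],"angular":[0,0,0],"claw":-1},{"slide":[0,0,2],"angular":[0,0,0],"claw":-1},{"slide":[0,0,0],"angular":[0,0,0],"claw":-1}])

```text
time: 15.35
ee_pos: [0.5234, 0.0729, 0.0963]
tcp_rot: [180.0, -0.0, 96.1]
wrist_force: [0.6, -0.4, 2.4]
opening: 0.0
grasp_force: 1.6
```

play_rows(increments=[{"slide":[0,0,1],"angular":[0,0,0],"claw":-1},{"slide":[0,0,1],"angular":[0,0,0],"claw":-1},{"slide":[0,0,0],"angular":[0,0,0],"claw":-1}])

```text
time: 15.65
ee_pos: [0.5235, 0.0729, 0.095]
tcp_rot: [180.0, 0.0, 96.1]
wrist_force: [-3.5, -0.3, 7.9]
opening: 0.0002
grasp_force: 4.0
```

play_rows(increments=[{"slide":[0,0,1],"angular":[0,0,0],"claw":-1},{"slide":[0,0,0],"angular":[0,0,0],"claw":-1},{"slide":[0,0,0],"angular":[0,0,0],"claw":-1}])

```text
time: 15.95
ee_pos: [0.5235, 0.073, 0.0948]
tcp_rot: [179.9, -0.0, 96.1]
wrist_force: [-6.3, -0.2, 13.8]
opening: 0.0002
grasp_force: 7.4
```

It took over 5 mm of travel from first contact at about 0.1005 or higher, then a hard bottom at 0.095, so it's fully pressed. Now I'll release and clear.

play_rows(increments=[{"slide":[0,0,-5],"angular":[0,0,0],"claw":-1},{"slide":[0,0,-15],"angular":[0,0,0],"claw":-1},{"slide":[0,0,-30],"angular":[0,0,0],"claw":-1},{"slide":[0,0,-40],"angular":[0,0,0],"claw":-1},{"slide":[0,0,-40],"angular":[0,0,0],"claw":-1},{"slide":[0,0,-30],"angular":[0,0,0],"claw":-1},{"slide":[0,0,0],"angular":[0,0,0],"claw":-1},{"slide":[0,0,0],"angular":[0,0,0],"claw":-1}])

```text
time: 16.75
ee_pos: [0.5237, 0.073, 0.254]
tcp_rot: [179.9, -0.0, 96.1]
wrist_force: [-0.0, 0.2, -0.2]
opening: 0.0003
grasp_force: 0.0
```

```bash
python3 - <<'E'
from h import *
o=bot.get_obs();print(o['time'],o['ee_pos'],o['wrist_force'])
a=bot.camera('wrist'); b=bot.camera('side')[130:310,230:400]
cv2.imwrite('pics/e.png',np.hstack([cv2.resize(a,(480,300)),cv2.resize(b,(283,300),interpolation=cv2.INTER_CUBIC)])[:,:,::-1])
E
```

```text
16.75 [0.52368465 0.07300379 0.25399227] [-0.03781867  0.16544415 -0.23612775]
```

View pics/e.png

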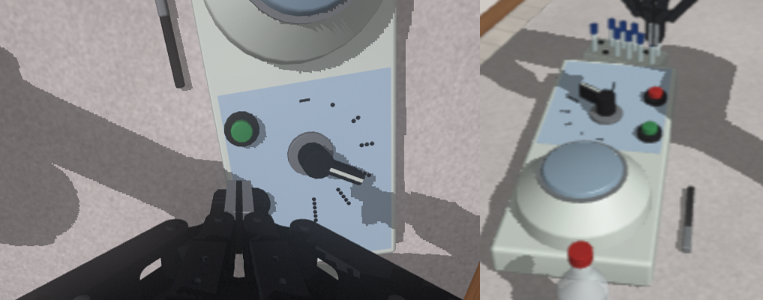

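The pointer is on the four-pip row, with 3 before it and 5 and 6 after. The green button is up, and the rack, bottle and pen look untouched.

```bash
python3 -c "
from workcell import bot
print(bot.job_done())"
```

```text
the job is handed in; nothing more can be done
None
```

The selector rests at four pips, the green start button was pressed and is back up, and the arm is clear; the job was handed in at about 17 s, with no verdict returned.

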